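# Index the jar carousel and put the jam jar away

### The arm

A 7-joint arm with a two-finger parallel gripper is mounted at the origin on a cart in front of the work surface, level with it; the furniture and walls round the work are solid. World frame = base frame: x ahead of the robot, y to its left, z up, the work surface at z = 0. Lengths are in m, angles in rad, forces in N, time in s.
With the tool pointing down it reaches from about 0.35 to 0.9 m from the base axis. Payload 19.9 kg.
Tool frame: the origin (TCP) lies on the centre line of the jaws, within the pads' length; the fingertips stand 14 mm ahead of it and the grasp point (between the pads) lies 5 mm behind it (bot.finger_overhang is the z of the fingertips in the tool frame, in m); z points along the fingers, y is the line along which they close (so a half turn about z gives the same grasp; the last joint's range is limited). The gripper opens to 85 mm and grips with 20 to 120 N. Pads are 22 mm wide; open, the fingers measure 114 mm over their backs; the gripper's body (76 mm by 85 mm) begins 54 mm behind the grasp point. The pads swing forward as they close: fully open they stand 13 mm farther back than shut.
Start: joints at [-1.163, 0.417, -0.01, 1.614, 0.005, 1.111, -0.053], TCP at [0.271, 0.563, 0.245] pointing down, gripper open.
Joint ranges: [-2.81, 2.81], [-0.39, 2.02], [-1.27, 1.25], [0.06, 2.57], [-1.19, 4.33], [0.19, 2], [-2.82, 2.82]. Speed limits (rad/s): [1.89, 1.89, 2.39, 2.39, 3.01, 3.01, 3.01].

### API

Orientations are given as a unit quaternion [x, y, z, w].
In Python, from workcell import bot, eyes, workorder gives the robot as it stands.
- The arm moves only by the tool jog_arm, never from a script. Its argument "increments" is a list of rows, each an object with "angular": the turn, a rotation vector about the tool's x, y, z as a fraction of full scale, a list of three; "translation": the shift along the tool's x, y, z as a fraction of full scale, a list of three; "grip": the opening, from 0 (shut) to 1 (fully open). In form: [{"angular": [ax, ay, az], "translation": [dx, dy, dz], "grip": grip}, ...]. A call has 1 to 10 rows; each row shifts and turns the commanded pose from where the row before left it, along the tool's axes as they then stand; what a row does not reach is not made up. Full scale, the value 1, is 0.2 m for a shift and 90 degrees for a turn. A row lasts 1/8 s, in which the tool goes at most 62.5 mm and 10.7 degrees, less where a joint would pass 70% of its speed; a pose out of reach is approached as far as the arm can. A call with a number of a shift or a turn outside -1 to 1 is refused whole. A call with a gripper value outside its range is refused whole. The fingers move at their own pace and stop on an object; "force" is the grip in N (left out, the last holds). Time passes only in rows, so rows that do not move let the fingers close. It gives the time, the measured TCP pose, the force, the opening and the grip force at its end, in the units of the state.
- bot.get_state(): the state, without advancing time (a new reading comes with each control period).
- eyes.snapshot(name): name is "side" or "top"; returns the picture (480x640x3 uint8, blue, green, red); there is no depth.
- eyes.camera_model(name): a dict with "mtx" (3x3 intrinsics, pixels), "extrinsics" (4x4, takes a point from camera to world coordinates). Camera axes: x right, y down, z forward; pixel columns grow to the right and rows downward; lengths in m; the calibration is good to about 2 mm. A picture is of the moment at which its call begins. camera_model takes no time and is no camera call.
- workorder.job_done(): hands the job in; it is judged then, once.
The state is a dict: "time_s": time; "joints": joint angles; "joint_vel": joint speeds; "joint_efforts": joint torques, N m; "tcp_pos": TCP position; "eef_rot": TCP orientation; "ft_force": force on the tool from outside, world axes, zero at the start; "ft_torque": the same for the moment, N m; "width": finger opening in m; "grip_force": force on a finger pad.
Only numpy, scipy, OpenCV 4.12 (cv2) and the standard library are available. Lean on these libraries where they do the work, as an engineer would, in place of code of your own. Each camera call takes 0.05 s, during which the arm holds its last target. There are 200 camera calls.

### The job

Turn the jar carousel by pushing one of its wooden spokes until its empty place comes to the brass mark at the front and the spring catch underneath snaps in, then let go of it; push steadily and gently and do not force it against the catch. Then take the jam jar from the worktop and set it down gently, upright and fully home, in that empty place, leaving the carousel caught at the mark and everything else as it was.

Things in the scene. Friction and masses are not known exactly. Their poses are not given: they have to be found in the camera images.
- rack: Fixed wooden rack: board 370 x 340 mm, top 18 mm above the worktop, turned at most 9 degrees. Origin on the worktop on the spindle axis of the carousel; x to the back, y left, z up. A shelf (top 217 mm high, with a tea box, tin and mug on it) covers the carousel from 47 mm behind the spindle to the back, so jars go in only at the front.
- carousel: Turntable on the rack, free on its spindle: wooden deck 300 mm across, top 46 mm above the worktop, origin and axes as the rack's when the empty place is at the mark. Four places at 0, 90, 180 (empty) and 270 degrees about z, 95 mm out; spokes midway between. Hub 32 mm thick, steel knob on it up to 144 mm. About 0.5 N at the spoke ends turns it slowly, a few N fast; never push with more than 18 N.
- empty_place (a point): Centre of the empty place on the deck, 95 mm from the spindle: a steel ring pocket 12 mm high, 64 mm inside, 72 mm outside (the other places are alike). It starts 20 to 70 degrees counter-clockwise (from above) of the mark, on the robot's right: turn it clockwise.
- push_spoke (a point): Point on the spoke just clockwise of the empty place, 125 mm from the spindle, 73 mm above the worktop, in the middle of the thickness. All four spokes are upright boards 8 mm thick, 16 to 146 mm from the axis, from the deck to 101 mm above the worktop. Pushed from the empty place's side it turns the carousel the right way.
- front_mark (a point): Point on the rack 95 mm in front of the spindle, 46 mm above the worktop, in line with the brass mark inlaid in the board's front edge: the empty place's centre stands there, give or take the catch's 4 degrees, when caught.
- rear_catch (a point): Hidden spring catch under the rear of the deck (point roughly given). It locks the empty place up to 4 degrees before or past the mark: feel for it. In the last 9 degrees the push 125 mm out climbs from 2 to some 4 to 7 N, then the pin drops in, the push vanishes and the carousel is held both ways: pushing on only drives the force up. Stopped short, it is pushed back.
- jam_jar: Closed glass jam jar, 60 mm across and 85 mm high, 0.2 to 0.4 kg, with a broad screw lid, standing upright on the worktop to the right or to the left of the rack. Origin at the centre of its underside, z up.
- mustard_left: Mustard jar, 59 mm across, 85 mm high, standing in the carousel's place at 90 degrees. Origin at the centre of its underside.
- mustard_right: A second, equal mustard jar in the place at 270 degrees. Origin at the centre of its underside.
- salt_rear: Salt shaker, 44 mm across, 90 mm high, in the place at 0 degrees (opposite the empty one). Origin at the centre of its underside.
- tin_beans: Food tin, 75 mm across, 58 mm high, on the worktop on the other side of the rack from the jam jar; a bystander. Origin at the centre of its underside.
- wine_glass: Wine glass, 61 mm across, 138 mm high, on the worktop at the right; a bystander. Origin at the centre of its foot.
Things that resemble listed ones, but are neither listed nor needed, are in the scene too. What is shaped like the jam_jar but orange or purple is not meant.

How it is judged:
On the way:
1. the empty place is caught at the mark, the carousel is at rest and the robot has let go of it (horizontal distance between empty_place and front_mark below 0.0074 m and angular speed of carousel below 0.05 rad/s and contact force between the fingers and carousel below 0.2 N), for 0.3 s.
At the end, for the whole second after the job is handed in: The empty place is caught and still, its centre within 7.4 mm of the mark point; the jam jar stands in it at rest, upright within 0.06 rad, centred within 4 mm, its underside within 3 mm of the deck (horizontal distance between empty_place and front_mark below 0.0074 m and angular speed of carousel below 0.05 rad/s and horizontal distance between jam_jar and empty_place below 0.004 m and z of jam_jar in the frame of carousel between 0.043 and 0.049 m and angle between jam_jar's own z axis and vertical below 0.06 rad and linear speed of jam_jar below 0.02 m/s); the robot touches nothing.
It fails at once if the carousel is pushed with more than 18 N (contact force between any of the fingers, the arm and carousel above 18 N).
It fails at once if the jam jar is pressed on the carousel with more than 40 N (contact force between jam_jar and carousel above 40 N).
It fails at once if a jar or shaker in the carousel is tipped or lifted out of its place (angle between any of mustard_left, mustard_right, salt_rear's own z axis and vertical above 0.3 rad or z of any of mustard_left, mustard_right, salt_rear in the frame of carousel above 0.06 m).
It fails at once if a bystander is moved more than 2 cm (distance of any of tin_beans, wine_glass from where it was at the start of the episode above 0.02 m).
It also fails if it takes over 72 s, if anything falls off the work surface, if the arm or the gripper's body presses on something with over 40 N, if the wrist force passes 120 N, or if a joint passes its speed limit or range.

## Working session

There is one attempt and no reset: what is moved stays moved. The work goes in short steps, Python scripts to look and compute and a tool call to move; the robot and the scene stay as the last step left them, time stands still between calls to the robot, and variables do not carry over. Pictures are saved under pics/ and viewed, at most 10 in all, crops included, and the job is handed in when it is done.

Besides the shell and the picture viewer there is one more tool, called as name(argument=value, ...), one argument or row to a line, values as JSON. jog_arm: Moves the arm, as the interface text tells. Shift numbers are shares of 0.2 m and turn numbers shares of 90 degrees, none past 1 either way. Its arguments: {"type":"object","properties":{"increments":{"type":"array"},"force":{"type":"number"}},"required":["increments"]}

```bash
mkdir -p pics
cat > h.py <<'E'
import numpy as np, cv2
from workcell import bot, eyes, workorder
def pix(name,p):
    m=eyes.camera_model(name);T=np.linalg.inv(m["extrinsics"]);p=np.atleast_2d(p)
    c=p@T[:3,:3].T+T[:3,3];q=c@np.array(m["mtx"]).T
    return q[:,:2]/q[:,2:]
def at(name,u,v,z):
    m=eyes.camera_model(name);E=np.array(m["extrinsics"])
    d=E[:3,:3]@np.linalg.inv(m["mtx"])@[u,v,1];o=E[:3,3]
    return o+d*(z-o[2])/d[2]
E
python3 - <<'E'
from h import *
for n in("top","side"):
    cv2.imwrite(f"pics/{n}0.png",eyes.snapshot(n));m=eyes.camera_model(n)
    print(n,np.round(m["mtx"],1).tolist(),np.round(m["extrinsics"],3).tolist())
s=bot.get_state();print({k:np.round(v,3).tolist() for k,v in s.items()},bot.finger_overhang)
E
```

```text
top [[533.5, 0.0, 311.2], [0.0, 533.5, 229.2], [0.0, 0.0, 1.0]] [[0.241, -0.935, 0.258, 0.29], [-0.97, -0.231, 0.069, -0.07], [-0.005, -0.267, -0.964, 1.295], [0.0, 0.0, 0.0, 1.0]]
side [[503.8, 0.0, 310.9], [0.0, 503.8, 236.0], [0.0, 0.0, 1.0]] [[0.978, -0.108, 0.178, 0.381], [-0.208, -0.559, 0.803, -0.987], [0.012, -0.822, -0.569, 0.793], [0.0, 0.0, 0.0, 1.0]]
{'time_s': 0.1, 'joints': [-1.164, 0.418, -0.01, 1.614, 0.005, 1.111, -0.053], 'joint_vel': [0.001, -0.001, 0.002, -0.002, -0.001, 0.001, 0.0], 'joint_efforts': [0.002, -86.584, 0.681, -43.564, 0.019, 0.005, -0.0], 'tcp_pos': [0.271, 0.563, 0.245], 'eef_rot': [0.223, 0.975, -0.001, -0.0], 'ft_force': [-0.644, 0.373, 0.207], 'ft_torque': [0.068, 0.089, -0.0], 'grip_force': 0.0, 'width': 0.085} 0.014
```

View pics/top0.png

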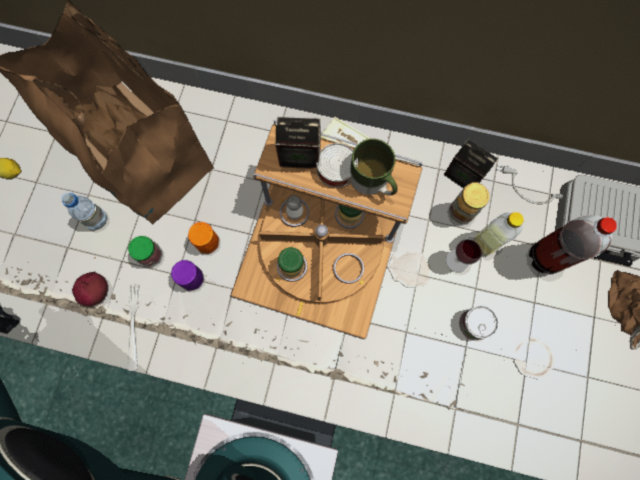

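View pics/side0.png

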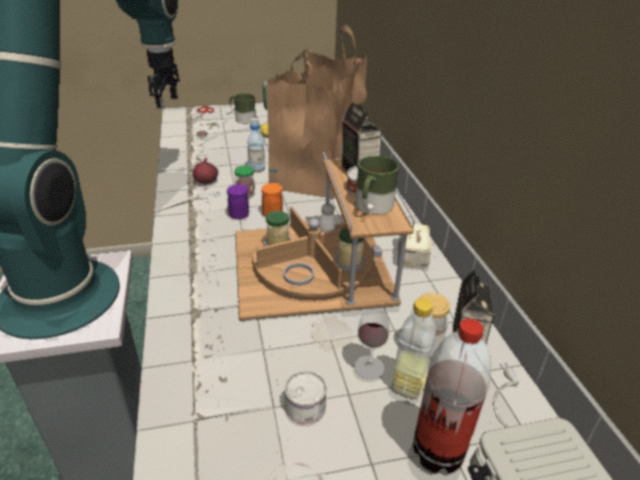

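The orange (203,236) and purple (186,275) jars are ruled out by their colour. The two mustard jars at (291,262) and (350,212) stand in the carousel, and the yellow-lidded jar at (468,203) is on the tin's side. The tin at (480,322) is on the right, so the jam jar must be on the left: the green-lidded jar at (142,250). The ring of the empty place is at (348,268), the push spoke runs from (321,235) to (319,298), and the brass mark is near (299,309). I'll check these in a close crop.

Run:
```python
from h import *
i=cv2.imread("pics/top0.png");s=cv2.imread("pics/side0.png")
a=cv2.resize(i[195:345,225:400],None,fx=4,fy=4,interpolation=cv2.INTER_CUBIC)[:, :700]
b=cv2.resize(i[215:305,115:215],(100*1,90))
cv2.imwrite("pics/c1.png",a)
b=cv2.resize(i[215:305,110:220],None,fx=3.5,fy=3.5,interpolation=cv2.INTER_CUBIC)
c=cv2.resize(s[150:240,190:300],None,fx=3.5,fy=3.5,interpolation=cv2.INTER_CUBIC)
cv2.imwrite("pics/c2.png",np.hstack([b,c]))
```

```text
(no output)
```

View pics/c1.png

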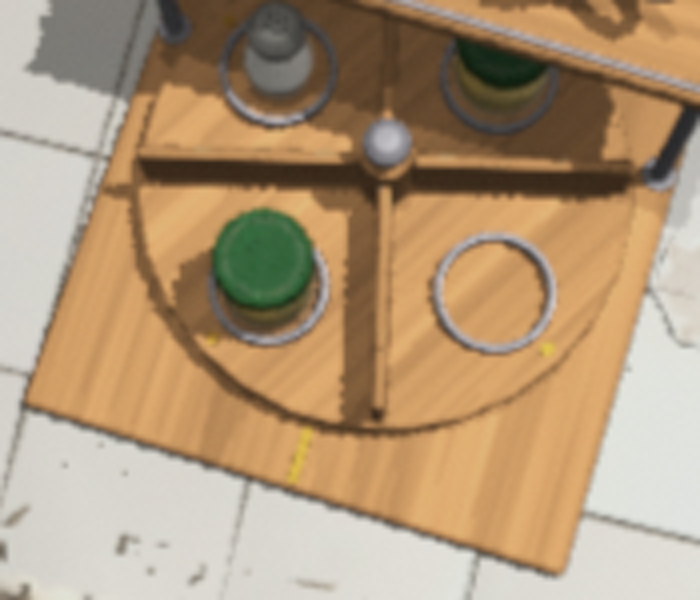

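View pics/c2.png

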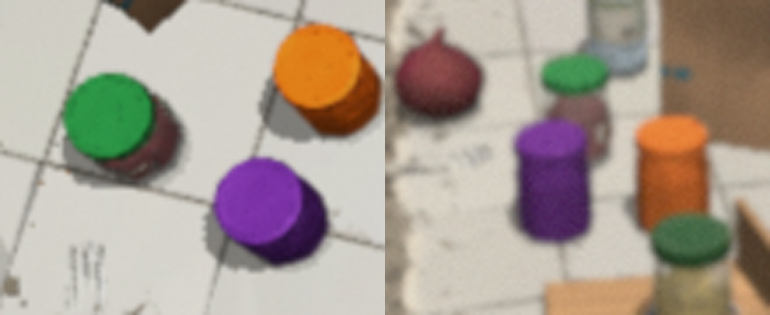

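The crop confirms the choice: the jar with the green lid and dark red contents is the jam jar. Its lid centre is at crop (109,115), roughly pixel (141,247.5).

Run:
```python
from h import *
f=lambda x,y,z:at("top",(x+.5)/4-.5+225,(y+.5)/4-.5+195,z)
r=[f(496,293,.055),f(269,290,.055),f(278,72,.055),f(498,75,.055)]
for p in r:print("ring",p.round(4))
A,B=r[0],r[2];print("mid",(r[0]+r[2])/2,(r[1]+r[3])/2)
print("knob",f(387,142,.132).round(4))
m1,m2=f(307,430,.018),f(294,480,.018);print("mark",m1.round(4),m2.round(4))
c1,c2=f(26,405,.018),f(560,574,.018);print("corners",c1.round(4),c2.round(4),np.linalg.norm(c1-c2))
d=c1-c2;print("rack yaw",np.degrees(np.arctan2(-d[0],d[1])))
print("spoke",f(379,408,.101).round(4),f(384,200,.101).round(4))
print("jar",at("top",(109.5)/3.5-.5+110,115.5/3.5-.5+215,.085).round(4))
print("purple",at("top",(258.5)/3.5-.5+110,201.5/3.5-.5+215,.085).round(4),"orange",at("top",(317.5)/3.5-.5+110,67.5/3.5-.5+215,.085).round(4))
# jar in side: lid top ellipse centre
print("jar side",at("side",575.5/3.5-110-.5+190,67/3.5-.5+150,.085).round(4))
```

```text
ring [ 0.5514 -0.0895  0.055 ]
ring [0.5208 0.0412 0.055 ]
ring [0.6528 0.0698 0.055 ]
ring [ 0.6831 -0.0606  0.055 ]
mid [ 0.60209349 -0.00986162  0.055     ] [ 0.60195797 -0.00967674  0.055     ]
knob [ 0.6049 -0.0091  0.132 ]
mark [0.4507 0.001  0.018 ] [0.42   0.0012 0.018 ]
corners [0.4246 0.1686 0.018 ] [ 0.4045 -0.164   0.018 ] 0.33321761710702513
rack yaw -3.4534417197486036
spoke [ 0.4619 -0.0397  0.101 ] [ 0.5793 -0.014   0.101 ]
jar [0.4755 0.3928 0.085 ]
purple [0.4438 0.2785 0.085 ] orange [0.5406 0.2677 0.085 ]
jar side [0.4766 0.4038 0.085 ]
```

jog_arm(
  increments=[
    {"angular": [0,0,0],"translation": [-0.1,-0.1,0],"grip": 0},
    {"angular": [0,0,0],"translation": [-0.2,-0.2,0],"grip": 0},
    {"angular": [0,0,0],"translation": [-0.2,-0.2,0],"grip": 0},
    {"angular": [0,0,0],"translation": [-0.2,-0.2,0],"grip": 0},
    {"angular": [0,0,0],"translation": [-0.2,-0.2,0],"grip": 0},
    {"angular": [0,0,0],"translation": [-0.2,-0.2,0],"grip": 0},
    {"angular": [0,0,0],"translation": [-0.2,-0.2,0],"grip": 0},
    {"angular": [0,0,0],"translation": [-0.2,-0.2,0],"grip": 0},
    {"angular": [0,0,0],"translation": [-0.2,-0.2,0],"grip": 0},
    {"angular": [0,0,0],"translation": [-0.2,-0.2,0],"grip": 0},
  ],
)

```text
time_s: 1.35
tcp_pos: [0.4489, 0.0541, 0.2454]
eef_rot: [0.222, 0.975, 0.0, 0.0]
ft_force: [1.5, 0.4, -0.0]
width: 0.0003
grip_force: 0.0
```

jog_arm(
  increments=[
    {"angular": [0,0,0],"translation": [-0.2,-0.2,0],"grip": 0},
    {"angular": [0,0,0],"translation": [-0.2,-0.2,0],"grip": 0},
    {"angular": [0,0,0.11],"translation": [0,0,0],"grip": 0},
    {"angular": [0,0,0.11],"translation": [0,0,0],"grip": 0},
    {"angular": [0,0,0.11],"translation": [0,0,0],"grip": 0},
    {"angular": [0,0,0.11],"translation": [0,0,0],"grip": 0},
    {"angular": [0,0,0.11],"translation": [0,0,0],"grip": 0},
    {"angular": [0,0,0.023],"translation": [0,0,0],"grip": 0},
    {"angular": [0,0,0],"translation": [0,0,0],"grip": 0},
  ],
)

```text
time_s: 2.48
tcp_pos: [0.486, -0.0509, 0.2452]
eef_rot: [0.623, 0.782, -0.0, -0.0]
ft_force: [0.4, -1.1, 0.7]
width: -0.0004
grip_force: 0.0
```

jog_arm(
  increments=[
    {"angular": [0,0,0],"translation": [-0.076,-0.014,0.1],"grip": 0},
    {"angular": [0,0,0],"translation": [0,0,0.15],"grip": 0},
    {"angular": [0,0,0],"translation": [0,0,0.15],"grip": 0},
    {"angular": [0,0,0],"translation": [0,0,0.15],"grip": 0},
    {"angular": [0,0,0],"translation": [0,0,0.15],"grip": 0},
    {"angular": [0,0,0],"translation": [0,0,0.075],"grip": 0},
    {"angular": [0,0,0],"translation": [0,0,0.05],"grip": 0},
    {"angular": [0,0,0],"translation": [0,0,0],"grip": 0},
  ],
)

```text
time_s: 3.48
tcp_pos: [0.4867, -0.0665, 0.0803]
eef_rot: [0.624, 0.781, -0.0, -0.0]
ft_force: [-0.3, 0.4, 0.7]
width: 0.0
grip_force: 0.0
```

Run:
```python
from h import *
i=eyes.snapshot("top");s=eyes.snapshot("side")
a=cv2.resize(i[195:345,245:380],None,fx=3,fy=3,interpolation=cv2.INTER_CUBIC)
c=cv2.resize(s[190:330,225:365],(450,450),interpolation=cv2.INTER_CUBIC)[:,:395]
cv2.imwrite("pics/d1.png",np.hstack([a[:450],c]))
st=bot.get_state();print(st["ft_force"],st["joints"])
```

```text
[ 0.07769691 -0.10539204  0.07014375] [-0.31477812  0.45835339  0.46783257  2.08023445 -0.32653237  0.67184232
  0.59175252]
```

View pics/d1.png

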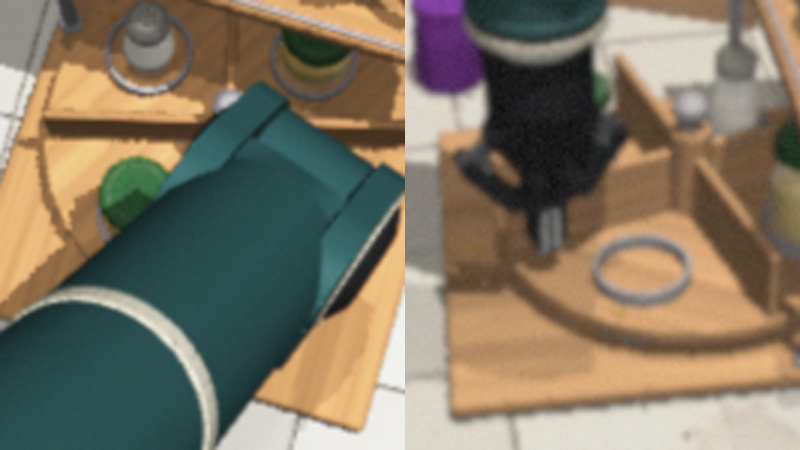

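jog_arm(
  increments=[
    {"angular": [0,0,0.0167],"translation": [0.0164,-0.0017,0],"grip": 0},
    {"angular": [0,0,0.0167],"translation": [0.0164,-0.0017,0],"grip": 0},
    {"angular": [0,0,0.0167],"translation": [0.0164,-0.0017,0],"grip": 0},
    {"angular": [0,0,0.0167],"translation": [0.0164,-0.0017,0],"grip": 0},
    {"angular": [0,0,0.0167],"translation": [0.0164,-0.0017,0],"grip": 0},
    {"angular": [0,0,0.0167],"translation": [0.0164,-0.0017,0],"grip": 0},
    {"angular": [0,0,0.0167],"translation": [0.0164,-0.0017,0],"grip": 0},
    {"angular": [0,0,0.0167],"translation": [0.0164,-0.0017,0],"grip": 0},
    {"angular": [0,0,0.0167],"translation": [0.0164,-0.0017,0],"grip": 0},
    {"angular": [0,0,0.0167],"translation": [0.0164,-0.0017,0],"grip": 0},
  ],
)

```text
time_s: 4.82
tcp_pos: [0.4798, -0.034, 0.0803]
eef_rot: [0.722, 0.692, -0.0, -0.0]
ft_force: [-0.7, -1.7, -0.5]
width: -0.0001
grip_force: 0.7
```

jog_arm(
  increments=[
    {"angular": [0,0,0.0167],"translation": [0.0164,-0.0017,0],"grip": 0},
    {"angular": [0,0,0.0167],"translation": [0.0164,-0.0017,0],"grip": 0},
    {"angular": [0,0,0.0167],"translation": [0.0164,-0.0017,0],"grip": 0},
    {"angular": [0,0,0.0167],"translation": [0.0164,-0.0017,0],"grip": 0},
    {"angular": [0,0,0.0167],"translation": [0.0164,-0.0017,0],"grip": 0},
    {"angular": [0,0,0.0167],"translation": [0.0164,-0.0017,0],"grip": 0},
    {"angular": [0,0,0.0167],"translation": [0.0164,-0.0017,0],"grip": 0},
    {"angular": [0,0,0.0167],"translation": [0.0164,-0.0017,0],"grip": 0},
    {"angular": [0,0,0.0167],"translation": [0.0164,-0.0017,0],"grip": 0},
    {"angular": [0,0,0.0167],"translation": [0.0164,-0.0017,0],"grip": 0},
  ],
)

```text
time_s: 6.08
tcp_pos: [0.4817, -0.0011, 0.0803]
eef_rot: [0.806, 0.592, -0.0, 0.0]
ft_force: [-1.3, -1.3, -0.8]
width: 0.0003
grip_force: 0.8
```

Run:
```python
from h import *
s=eyes.snapshot("side");cv2.imwrite("pics/d2.png",cv2.resize(s[190:330,225:400],None,fx=3,fy=3,interpolation=cv2.INTER_CUBIC))
```

```text
(no output)
```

View pics/d2.png

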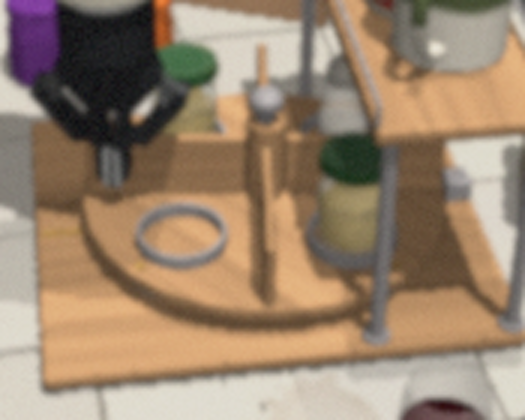

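The gripper is pushing the spoke. The ring's centre is at crop (181,236), which is about (285,268.5) in the side picture.

Run:
```python
from h import *
c=np.array([.602,-.0098])
def ang(u,v):
    p=at("side",u,v,.055);d=p[:2]-c;return p.round(4),np.hypot(*d),np.degrees(np.arctan2(d[1],d[0]))%360
print(ang(285.2,268.5), "start pos:",ang(225+ (640-405)/450*140,190+270/450*140))
st=bot.get_state();d=np.array(st["tcp_pos"])[:2]-c;print(np.hypot(*d),np.degrees(np.arctan2(*d[::-1]))%360)
# expected pixel for ring centre at mark angle
for a in(172.5,176.5,180.5):
    print(a,pix("side",[c[0]+.095*np.cos(np.radians(a)),c[1]+.095*np.sin(np.radians(a)),.055]))
```

```text
(array([ 0.5243, -0.0659,  0.055 ]), np.float64(0.09586890820087796), np.float64(215.8268779016752)) start pos: (array([ 0.5502, -0.0919,  0.055 ]), np.float64(0.09707327869379644), np.float64(237.765723353005))
0.12051018620973379 175.65910700285053
172.5 [[273.92931628 252.27095777]]
176.5 [[274.07366702 253.87874736]]
180.5 [[274.40907815 255.48570902]]
```

jog_arm(
  increments=[
    {"angular": [0,0,0.0167],"translation": [0.0164,-0.0025,0],"grip": 0},
    {"angular": [0,0,0.0167],"translation": [0.0164,-0.0025,0],"grip": 0},
    {"angular": [0,0,0.0167],"translation": [0.0164,-0.0025,0],"grip": 0},
    {"angular": [0,0,0.0167],"translation": [0.0164,-0.0025,0],"grip": 0},
    {"angular": [0,0,0.0167],"translation": [0.0164,-0.0025,0],"grip": 0},
    {"angular": [0,0,0.0167],"translation": [0.0164,-0.0025,0],"grip": 0},
    {"angular": [0,0,0.0167],"translation": [0.0164,-0.0025,0],"grip": 0},
    {"angular": [0,0,0.0167],"translation": [0.0164,-0.0025,0],"grip": 0},
    {"angular": [0,0,0.0167],"translation": [0.0164,-0.0025,0],"grip": 0},
    {"angular": [0,0,0.0167],"translation": [0.0164,-0.0025,0],"grip": 0},
  ],
)

```text
time_s: 7.38
tcp_pos: [0.4906, 0.0307, 0.0803]
eef_rot: [0.877, 0.481, -0.0, 0.0]
ft_force: [-2.0, -1.7, -1.2]
width: 0.0001
grip_force: 0.8
```

jog_arm(
  increments=[
    {"angular": [0,0,0.0167],"translation": [0.0164,-0.0015,0],"grip": 0},
    {"angular": [0,0,0.0167],"translation": [0.0164,-0.0015,0],"grip": 0},
    {"angular": [0,0,0.0167],"translation": [0.0164,-0.0015,0],"grip": 0},
    {"angular": [0,0,0.0167],"translation": [0.0164,-0.0015,0],"grip": 0},
    {"angular": [0,0,0.0167],"translation": [0.0164,-0.0015,0],"grip": 0},
    {"angular": [0,0,0.0167],"translation": [0.0164,-0.0015,0],"grip": 0},
  ],
)

```text
time_s: 8.12
tcp_pos: [0.5007, 0.0476, 0.0803]
eef_rot: [0.912, 0.411, -0.0, 0.0]
ft_force: [-3.2, -0.3, 1.3]
width: 0.0
grip_force: 1.4
```

```bash
cat >> h.py <<'E'
c=np.array([.602,-.0098])
def ring(tag=None):
    # fit ring angle in side view: best match of bright grey ring edges against projected ellipse
    s=eyes.snapshot("side").astype(np.int16)
    sat=(s.max(2)-s.min(2)); 
    best=[]
    t=np.linspace(0,2*np.pi,72)
    for a in np.arange(165,225,.5):
        o=c+.095*np.array([np.cos(np.radians(a)),np.sin(np.radians(a))])
        q=np.round(pix("side",np.c_[o[0]+.034*np.cos(t),o[1]+.034*np.sin(t),0*t+.057])).astype(int)
        best.append((float(sat[q[:,1],q[:,0]].mean()),a))
    best.sort();st=bot.get_state();p=np.array(st["tcp_pos"])[:2]-c
    print("ring",best[:3],"tcp ang",np.degrees(np.arctan2(p[1],p[0])),np.hypot(*p),"F",np.round(st["ft_force"],2),"t",st["time_s"])
    if tag: cv2.imwrite(f"pics/{tag}.png",cv2.resize(s[190:330,225:400].astype(np.uint8),None,fx=3,fy=3,interpolation=cv2.INTER_CUBIC))
E
python3 -c "
from h import *
ring('d3')"
```

```text
ring [(14.61111111111111, np.float64(191.0)), (14.680555555555555, np.float64(190.5)), (14.930555555555555, np.float64(191.5))] tcp ang 150.2247557897189 0.11640849177371568 F [ 0.07  0.2  -0.98] t 8.175
```

jog_arm(
  increments=[
    {"angular": [0,0,0],"translation": [0.0075,-0.001,0],"grip": 0},
    {"angular": [0,0,0],"translation": [0.0075,-0.001,0],"grip": 0},
    {"angular": [0,0,0],"translation": [0.0075,-0.001,0],"grip": 0},
    {"angular": [0,0,0],"translation": [0.0075,-0.001,0],"grip": 0},
    {"angular": [0,0,0],"translation": [0.0075,-0.001,0],"grip": 0},
  ],
)

```text
time_s: 8.8
tcp_pos: [0.5046, 0.0529, 0.0803]
eef_rot: [0.912, 0.411, -0.0, 0.0]
ft_force: [-3.5, -6.5, 2.1]
width: 0.0001
grip_force: 3.9
```

```bash
python3 -c "
from h import *
ring()"
```

```text
ring [(18.0, np.float64(187.5)), (18.13888888888889, np.float64(186.5)), (18.305555555555557, np.float64(187.0))] tcp ang 147.07036216541167 0.11587865317085853 F [-1.19 -3.46  1.11] t 8.85
```

jog_arm(
  increments=[
    {"angular": [0,0,0],"translation": [0.0075,-0.001,0],"grip": 0},
    {"angular": [0,0,0],"translation": [0.0075,-0.001,0],"grip": 0},
    {"angular": [0,0,0],"translation": [0.0075,-0.001,0],"grip": 0},
  ],
)

```text
time_s: 9.22
tcp_pos: [0.5072, 0.0563, 0.0803]
eef_rot: [0.912, 0.411, -0.0, 0.001]
ft_force: [-3.1, -8.6, 1.6]
width: -0.0
grip_force: 4.7
```

```bash
python3 -c "
from h import *
ring()"
```

```text
ring [(21.75, np.float64(184.0)), (21.819444444444443, np.float64(185.0)), (22.055555555555557, np.float64(185.5))] tcp ang 144.98947127583227 0.11554753255195109 F [-0.35 -5.08  0.05] t 9.275
```

jog_arm(
  increments=[
    {"angular": [0,0,0],"translation": [0.006,-0.0005,0],"grip": 0},
    {"angular": [0,0,0],"translation": [0.006,-0.0005,0],"grip": 0},
    {"angular": [0,0,0],"translation": [0.006,-0.0005,0],"grip": 0},
  ],
)

```text
time_s: 9.65
tcp_pos: [0.5092, 0.0589, 0.0803]
eef_rot: [0.912, 0.411, -0.001, 0.001]
ft_force: [-5.5, -12.0, 3.0]
width: -0.0001
grip_force: 5.8
```

```bash
python3 -c "
from h import *
ring()"
```

```text
ring [(23.541666666666668, np.float64(183.5)), (23.805555555555557, np.float64(183.0)), (24.25, np.float64(184.0))] tcp ang 143.38629207026892 0.11542098991382337 F [-2.41 -9.12  0.65] t 9.7
```

jog_arm(
  increments=[
    {"angular": [0,0,0],"translation": [0.006,-0.0005,0],"grip": 0},
    {"angular": [0,0,0],"translation": [0.006,-0.0005,0],"grip": 0},
  ],
)

```text
time_s: 9.95
tcp_pos: [0.5112, 0.0622, 0.0804]
eef_rot: [0.911, 0.411, 0.0, 0.0]
ft_force: [-1.2, -1.1, -0.7]
width: 0.0001
grip_force: 0.7
```

```bash
python3 -c "
from h import *
ring('d4')"
```

```text
ring [(27.194444444444443, np.float64(182.5)), (27.430555555555557, np.float64(182.0)), (27.84722222222222, np.float64(181.5))] tcp ang 141.40016615968085 0.11605016766301053 F [-0.36  0.17  0.86] t 10.0
```

The push dropped to about 0 N, so the pin has probably snapped in. I'll back off and check.

jog_arm(
  increments=[
    {"angular": [0,0,0],"translation": [-0.03,-0.01,0],"grip": 0},
    {"angular": [0,0,0],"translation": [-0.05,-0.02,0],"grip": 0},
    {"angular": [0,0,0],"translation": [0,0,-0.2],"grip": 0},
    {"angular": [0,0,0],"translation": [0,0,-0.3],"grip": 0},
    {"angular": [0,0,0],"translation": [0,0,-0.3],"grip": 0.5},
    {"angular": [0,0,0],"translation": [0,0,-0.1],"grip": 1},
  ],
)

```text
time_s: 10.75
tcp_pos: [0.4962, 0.054, 0.2631]
eef_rot: [0.911, 0.411, 0.002, -0.0]
ft_force: [-0.8, 0.1, -0.6]
width: 0.0357
grip_force: 0.0
```

```bash
python3 -c "
from h import *
ring('d5')
t=eyes.snapshot('top');cv2.imwrite('pics/d5.png',np.hstack([cv2.imread('pics/d5.png')[:420,:400],cv2.resize(t[210:315,245:345],(400,420),interpolation=cv2.INTER_CUBIC)]))"
```

```text
ring [(27.083333333333332, np.float64(182.0)), (27.09722222222222, np.float64(182.5)), (27.36111111111111, np.float64(181.0))] tcp ang 148.78917654879027 0.12326010680900977 F [ 1.66 -0.6   2.89] t 10.8
```

View pics/d5.png

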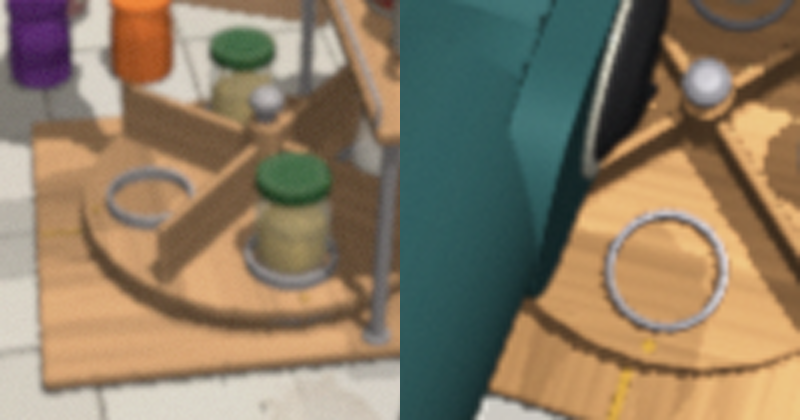

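The carousel stayed put after I let go. Top view: ring centre at crop (267,271), about (311.5,277.5), with the deck's own brass tick just about in line with the mark. Now I'll work out the angle and the route to the jar.

Run:
```python
from h import *
p=at("top",267.5/4-.5+245,271.5/4-.5+210,.056);d=p[:2]-c;print(p.round(4),np.hypot(*d),np.degrees(np.arctan2(d[1],d[0]))%360)
st=bot.get_state();P=np.array(st["tcp_pos"]);q=st["eef_rot"]
from scipy.spatial.transform import Rotation as R
M=R.from_quat(q).as_matrix();print(M.round(3).tolist(),st["joints"])
for z in(.085,.078):
  print(at("top",(109.5)/3.5-.5+110,115.5/3.5-.5+215,z).round(4),at("side",(575.5-385)/3.5-.5+190,67/3.5-.5+150,z).round(4))
t=np.array([.4765,.398,P[2]]);print(M.T@(t-P)/.2)
```

```text
[ 0.5079 -0.0096  0.056 ] 0.0940633427573835 179.8477638782074
[[0.661, 0.75, 0.003], [0.75, -0.661, 0.002], [0.004, 0.0, -1.0]] [-0.95353907  0.24275682  0.91264153  1.92576297 -0.22082281  1.07287145
 -0.6712362 ]
[0.4755 0.3928 0.085 ] [0.4766 0.4038 0.085 ]
[0.4766 0.3954 0.078 ] [0.4776 0.4175 0.078 ]
[ 1.22450436 -1.2095236   0.00396777]
```

jog_arm(
  increments=[
    {"angular": [0,0,0],"translation": [0.1,-0.1,0],"grip": 1},
    {"angular": [0,0,0],"translation": [0.158,-0.157,0],"grip": 1},
    {"angular": [0,0,0],"translation": [0.158,-0.157,0],"grip": 1},
    {"angular": [0,0,0],"translation": [0.158,-0.157,0],"grip": 1},
    {"angular": [0,0,0],"translation": [0.158,-0.157,0],"grip": 1},
    {"angular": [0,0,0],"translation": [0.158,-0.157,0],"grip": 1},
    {"angular": [0,0,0],"translation": [0.158,-0.157,0],"grip": 1},
    {"angular": [0,0,0],"translation": [0.16,-0.158,0.15],"grip": 1},
    {"angular": [0,0,0],"translation": [0,0,0.3],"grip": 1},
    {"angular": [0,0,0],"translation": [0,0,0.1],"grip": 1},
  ],
)

```text
time_s: 12.1
tcp_pos: [0.474, 0.3926, 0.1463]
eef_rot: [0.911, 0.411, -0.003, 0.001]
ft_force: [1.6, 0.1, 0.7]
width: 0.0856
grip_force: 0.0
```

Run:
```python
from h import *
i=eyes.snapshot("top");s=eyes.snapshot("side")
a=cv2.resize(i[215:305,100:200],(400,360),interpolation=cv2.INTER_CUBIC)
b=cv2.resize(s[120:220,190:290],(400,400),interpolation=cv2.INTER_CUBIC)[:360]
cv2.imwrite("pics/e1.png",np.hstack([a,b]))
st=bot.get_state();print(st["tcp_pos"],st["joints"])
t=np.array(st["tcp_pos"]);print("tip px side",pix("side",[t-[0,0,.014]]),"axis at lid",pix("side",[[t[0],t[1],.085]]),pix("top",[[t[0],t[1],.085]]))
```

```text
[0.47513585 0.39270201 0.14860185] [-1.23324763  0.59954193  0.68019596  1.73457387 -0.44330229  0.97056693
 -1.10479023]
tip px side [[242.74270601 155.39252534]] axis at lid [[243.79971087 170.33220705]] [[140.75714774 247.65472926]]
```

View pics/e1.png

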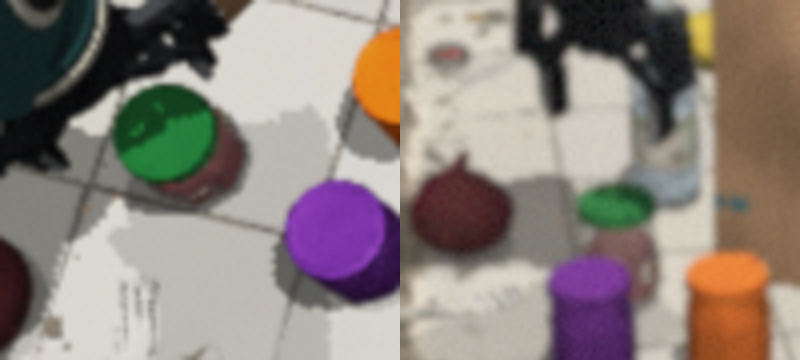

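The lid centre is at (140.6,247.6) in the top view and about (243.7,169.6) in the side view. Both match the tool axis projected to lid height, so the tool is centred. I'll descend and grip.

jog_arm(
  increments=[
    {"angular": [0,0,0],"translation": [0,0,0.12],"grip": 1},
    {"angular": [0,0,0],"translation": [0,0,0.15],"grip": 1},
    {"angular": [0,0,0],"translation": [0,0,0.15],"grip": 1},
    {"angular": [0,0,0],"translation": [0,0,0.1],"grip": 1},
    {"angular": [0,0,0],"translation": [0,0,0],"grip": 1},
    {"angular": [0,0,0],"translation": [0,0,0],"grip": 0.5},
    {"angular": [0,0,0],"translation": [0,0,0],"grip": 0.5},
    {"angular": [0,0,0],"translation": [0,0,0],"grip": 0.5},
    {"angular": [0,0,0],"translation": [0,0,0],"grip": 0.5},
  ],
  force=40,
)

```text
time_s: 13.32
tcp_pos: [0.4761, 0.3948, 0.0478]
eef_rot: [0.911, 0.412, 0.001, -0.0]
ft_force: [-2.7, -0.3, 9.1]
width: 0.0581
grip_force: 40.9
```

jog_arm(
  increments=[
    {"angular": [0,0,0],"translation": [0,0,-0.03],"grip": 0.5},
    {"angular": [0,0,0],"translation": [0,0,-0.1],"grip": 0.5},
    {"angular": [0,0,0],"translation": [0,0,-0.2],"grip": 0.5},
    {"angular": [0,0,0],"translation": [0,0,-0.25],"grip": 0.5},
    {"angular": [0,0,0],"translation": [0,0,-0.25],"grip": 0.5},
    {"angular": [0,0,0],"translation": [0,0,-0.1],"grip": 0.5},
    {"angular": [0,0,0],"translation": [0,0,0],"grip": 0.5},
  ],
)

```text
time_s: 14.2
tcp_pos: [0.4757, 0.3945, 0.2333]
eef_rot: [0.911, 0.412, 0.001, -0.001]
ft_force: [0.0, -0.0, -4.3]
width: 0.0582
grip_force: 44.3
```

jog_arm(
  increments=[
    {"angular": [0,0,0.1],"translation": [0,0,0],"grip": 0.5},
    {"angular": [0,0,0.1],"translation": [0,0,0],"grip": 0.5},
    {"angular": [0,0,0.1],"translation": [0,0,0],"grip": 0.5},
    {"angular": [0,0,0.1],"translation": [0,0,0],"grip": 0.5},
    {"angular": [0,0,0.1],"translation": [0,0,0],"grip": 0.5},
    {"angular": [0,0,0.04],"translation": [0,0,0],"grip": 0.5},
    {"angular": [0,0,0],"translation": [0,0,0],"grip": 0.5},
    {"angular": [0,0,0],"translation": [0,0,0],"grip": 0.5},
  ],
)

```text
time_s: 15.2
tcp_pos: [0.4753, 0.394, 0.2314]
eef_rot: [1.0, 0.001, -0.0, 0.001]
ft_force: [0.8, -0.8, -2.7]
width: 0.0584
grip_force: 44.1
```

Run:
```python
from h import *
from scipy.spatial.transform import Rotation as R
st=bot.get_state();P=np.array(st["tcp_pos"]);M=R.from_quat(st["eef_rot"]).as_matrix()
print(P.round(4),M.round(3).tolist(),np.round(st["joints"],2),np.round(st["ft_force"],1),st["width"])
t=np.array([.5075,-.0095,P[2]]);print(M.T@(t-P)/.2)
# re-measure ring centre & top picture with arm away
i=eyes.snapshot("top");cv2.imwrite("pics/f1.png",cv2.resize(i[205:325,250:390],None,fx=5,fy=5,interpolation=cv2.INTER_CUBIC))
```

```text
[0.4753 0.394  0.2314] [[1.0, 0.002, -0.001], [0.002, -1.0, -0.001], [-0.001, 0.001, -1.0]] [-1.4   0.58  0.94  1.67 -0.5   1.15 -1.9 ] [ 0.8 -0.8 -2.7] 0.05841218098361889
[0.15765985 2.01791794 0.00220547]
```

View pics/f1.png

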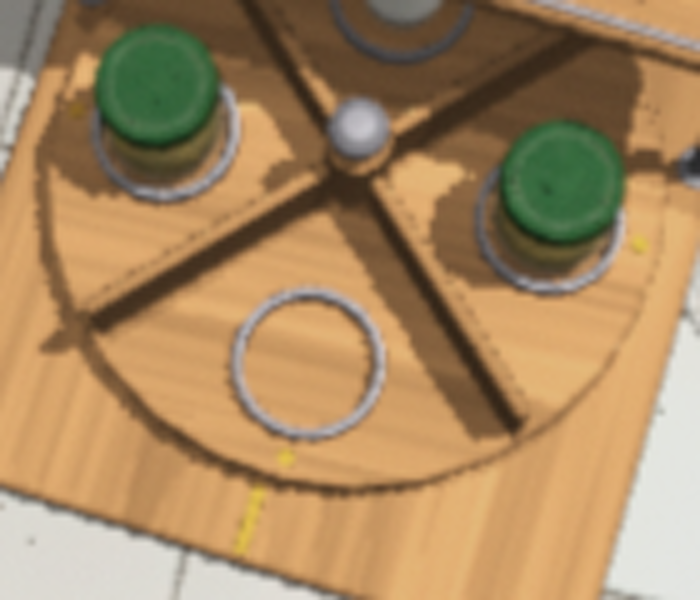

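The carousel is still caught: ring centre at crop (309,364), deck tick at (287,457), and the brass mark from (259,490) to (239,553).

Run:
```python
from h import *
f=lambda x,y,z:at("top",(x+.5)/5-.5+250,(y+.5)/5-.5+205,z)
i=cv2.imread("pics/f1.png").astype(int);hsv=i.max(2)-i.min(2)
m=np.zeros(hsv.shape,np.uint8);cv2.circle(m,(309,364),90,255,-1);m[(hsv>45)|(i.max(2)<110)]=0
pts=cv2.findNonZero(m);r=np.hypot(*(pts[:,0]-[309,364]).T);pts=pts[(r>60)&(r<85)]
e=cv2.fitEllipse(pts);print(e,len(pts))
for n,(x,y) in (("fit",e[0]),("eye",(309,364))):
  for z in(.055,.058):
    p=f(x,y,z);d=p[:2]-c;print(n,z,p.round(4),np.hypot(*d),np.degrees(np.arctan2(d[1],d[0]))%360)
for n,x,y,z in(("tick",287,457,.046),("m1",259,490,.018),("m2",239,553,.018)):
    p=f(x,y,z);d=p[:2]-c;print(n,p.round(4),np.degrees(np.arctan2(d[1],d[0]))%360)
```

```text
((307.6575622558594, 363.51605224609375), (142.23974609375, 143.9715118408203), 68.31865692138672) 4934
fit 0.055 [ 0.5081 -0.0089  0.055 ] 0.09386293267874589 179.45319525864699
fit 0.058 [ 0.5076 -0.0091  0.058 ] 0.09439047211788604 179.54528280114752
eye 0.055 [ 0.5081 -0.0096  0.055 ] 0.09393066819285535 179.86162088964804
eye 0.058 [ 0.5075 -0.0097  0.058 ] 0.09445909741362435 179.95037680436945
tick [ 0.4643 -0.0098  0.046 ] 179.9930311528417
m1 [0.4496 0.0007 0.018 ] 176.0570662668674
m2 [0.4183 0.0026 0.018 ] 176.15071267365462
```

jog_arm(
  increments=[
    {"angular": [0,0,0],"translation": [0.01,0.1,0],"grip": 0.5},
    {"angular": [0,0,0],"translation": [0.018,0.213,0],"grip": 0.5},
    {"angular": [0,0,0],"translation": [0.018,0.213,0],"grip": 0.5},
    {"angular": [0,0,0],"translation": [0.018,0.213,0],"grip": 0.5},
    {"angular": [0,0,0],"translation": [0.018,0.213,0],"grip": 0.5},
    {"angular": [0,0,0],"translation": [0.018,0.213,0],"grip": 0.5},
    {"angular": [0,0,0],"translation": [0.018,0.213,0],"grip": 0.5},
    {"angular": [0,0,0],"translation": [0.018,0.213,0],"grip": 0.5},
    {"angular": [0,0,0],"translation": [0.018,0.213,0],"grip": 0.5},
    {"angular": [0,0,0],"translation": [0.006,0.213,0],"grip": 0.5},
  ],
)

```text
time_s: 16.5
tcp_pos: [0.5071, -0.0113, 0.2323]
eef_rot: [1.0, 0.0, 0.0, -0.0]
ft_force: [0.3, 0.7, -3.1]
width: 0.0583
grip_force: 44.2
```

jog_arm(
  increments=[
    {"angular": [0,0,0],"translation": [0,0,0],"grip": 0.5},
    {"angular": [0,0,0],"translation": [0,0,0],"grip": 0.5},
    {"angular": [0,0,0],"translation": [0,0,0],"grip": 0.5},
  ],
)

```text
time_s: 16.88
tcp_pos: [0.5075, -0.0085, 0.2322]
eef_rot: [1.0, 0.001, -0.0, -0.0]
ft_force: [-0.6, 0.6, -3.0]
width: 0.0582
grip_force: 44.3
```

jog_arm(
  increments=[
    {"angular": [0,0,0],"translation": [0,0.0045,0.05],"grip": 0.5},
    {"angular": [0,0,0],"translation": [0,0,0.12],"grip": 0.5},
    {"angular": [0,0,0],"translation": [0,0,0.12],"grip": 0.5},
    {"angular": [0,0,0],"translation": [0,0,0.12],"grip": 0.5},
    {"angular": [0,0,0],"translation": [0,0,0.1],"grip": 0.5},
    {"angular": [0,0,0],"translation": [0,0,0.04],"grip": 0.5},
    {"angular": [0,0,0],"translation": [0,0,0],"grip": 0.5},
    {"angular": [0,0,0],"translation": [0,0,0],"grip": 0.5},
  ],
)

```text
time_s: 17.88
tcp_pos: [0.508, -0.0101, 0.1229]
eef_rot: [1.0, 0.0, 0.0, -0.0]
ft_force: [0.2, 0.4, -3.5]
width: 0.0579
grip_force: 44.2
```

Run:
```python
from h import *
st=bot.get_state();P=np.array(st["tcp_pos"]);print(P.round(4))
s=eyes.snapshot("side");x0,y0=225,190
a=cv2.resize(s[y0:y0+100,x0:x0+100],None,fx=6,fy=6,interpolation=cv2.INTER_CUBIC)
t=np.linspace(0,2*np.pi,60)
def el(cx,cy,r,z,col):
    q=(pix("side",np.c_[cx+r*np.cos(t),cy+r*np.sin(t),0*t+z])-[x0,y0]+.5)*6-.5
    cv2.polylines(a,[np.round(q).astype(int)],True,col,1)
b=a.copy()
el(.5076,-.0092,.036,.058,(255,0,0));el(P[0],P[1],.030,P[2]-.0478,(0,0,255));el(P[0],P[1],.030,P[2]-.0478+.085,(0,255,255))
cv2.imwrite("pics/g1.png",np.hstack([a,b[:,:200]])[:, :600])
```

```text
[ 0.508  -0.0101  0.1229]
```

View pics/g1.png

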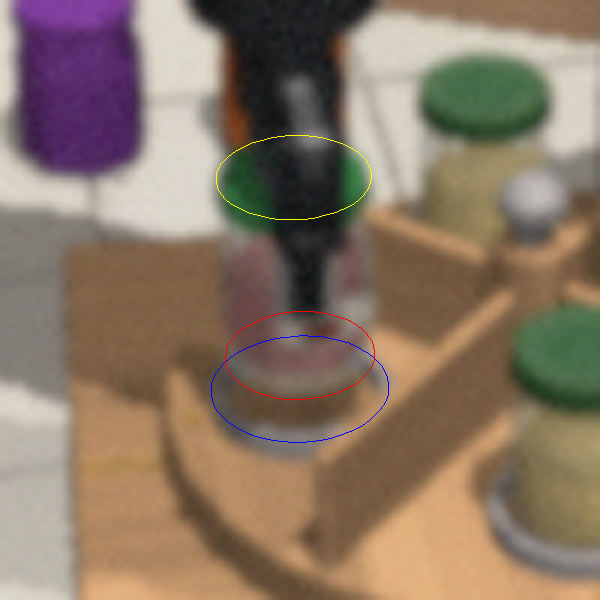

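The jar hangs centred over the ring. The drawn ring spans 211–389 px against about 215–388 seen, and the jar's outline is concentric with it. I'll lower it slowly and watch the force.

jog_arm(
  increments=[
    {"angular": [0,0,0],"translation": [0,0,0.025],"grip": 0.5},
    {"angular": [0,0,0],"translation": [0,0,0.03],"grip": 0.5},
    {"angular": [0,0,0],"translation": [0,0,0.02],"grip": 0.5},
    {"angular": [0,0,0],"translation": [0,0,0.01],"grip": 0.5},
    {"angular": [0,0,0],"translation": [0,0,0.005],"grip": 0.5},
    {"angular": [0,0,0],"translation": [0,0,0],"grip": 0.5},
  ],
)

```text
time_s: 18.68
tcp_pos: [0.5077, -0.0101, 0.1043]
eef_rot: [1.0, 0.0, 0.0, 0.0]
ft_force: [-0.4, 0.3, -2.9]
width: 0.0583
grip_force: 44.3
```

jog_arm(
  increments=[
    {"angular": [0,0,0],"translation": [0,0,0.005],"grip": 0.5},
    {"angular": [0,0,0],"translation": [0,0,0.005],"grip": 0.5},
    {"angular": [0,0,0],"translation": [0,0,0],"grip": 0.5},
  ],
)

```text
time_s: 19.05
tcp_pos: [0.5077, -0.01, 0.1023]
eef_rot: [1.0, 0.0, 0.0, 0.0]
ft_force: [1.1, 1.5, -2.8]
width: 0.0584
grip_force: 44.3
```

jog_arm(
  increments=[
    {"angular": [0,0,0],"translation": [0,0,0.005],"grip": 0.5},
    {"angular": [0,0,0],"translation": [0,0,0.005],"grip": 0.5},
    {"angular": [0,0,0],"translation": [0,0,0.005],"grip": 0.5},
    {"angular": [0,0,0],"translation": [0,0,0.005],"grip": 0.5},
    {"angular": [0,0,0],"translation": [0,0,0.005],"grip": 0.5},
    {"angular": [0,0,0],"translation": [0,0,0],"grip": 0.5},
  ],
)

```text
time_s: 19.8
tcp_pos: [0.5077, -0.0099, 0.0973]
eef_rot: [1.0, 0.0, 0.0, -0.0]
ft_force: [2.9, 3.8, -2.5]
width: 0.0582
grip_force: 44.4
```

jog_arm(
  increments=[
    {"angular": [0,0,0],"translation": [0,0,0.005],"grip": 0.5},
    {"angular": [0,0,0],"translation": [0,0,0.005],"grip": 0.5},
    {"angular": [0,0,0],"translation": [0,0,0],"grip": 0.5},
  ],
)

```text
time_s: 20.18
tcp_pos: [0.5077, -0.0099, 0.0952]
eef_rot: [1.0, 0.0, 0.0, -0.0]
ft_force: [2.4, 4.3, -2.4]
width: 0.0585
grip_force: 44.5
```

jog_arm(
  increments=[
    {"angular": [0,0,0],"translation": [0.0025,-0.004,0],"grip": 0.5},
    {"angular": [0,0,0],"translation": [0,0,0],"grip": 0.5},
  ],
)

```text
time_s: 20.42
tcp_pos: [0.5079, -0.0095, 0.0952]
eef_rot: [1.0, -0.0, -0.0, 0.0]
ft_force: [0.4, 2.3, -2.5]
width: 0.058
grip_force: 44.4
```

jog_arm(
  increments=[
    {"angular": [0,0,0],"translation": [0,0,0.005],"grip": 0.5},
    {"angular": [0,0,0],"translation": [0,0,0],"grip": 0.5},
  ],
)

```text
time_s: 20.68
tcp_pos: [0.508, -0.0094, 0.0942]
eef_rot: [1.0, 0.0, -0.0, 0.0]
ft_force: [0.2, 0.4, -3.4]
width: 0.0582
grip_force: 44.4
```

jog_arm(
  increments=[
    {"angular": [0,0,0],"translation": [0,0,0.005],"grip": 0.5},
    {"angular": [0,0,0],"translation": [0,0,0],"grip": 0.5},
  ],
)

```text
time_s: 20.92
tcp_pos: [0.5081, -0.0095, 0.0938]
eef_rot: [1.0, -0.0, 0.0, -0.0]
ft_force: [-5.2, 2.2, 11.8]
width: 0.0581
grip_force: 45.5
```

jog_arm(
  increments=[
    {"angular": [0,0,0],"translation": [0,0,-0.003],"grip": 0.5},
    {"angular": [0,0,0],"translation": [0,0,0],"grip": 0.5},
  ],
  force=20,
)

```text
time_s: 21.18
tcp_pos: [0.5081, -0.0093, 0.0938]
eef_rot: [1.0, 0.0, -0.0, 0.0]
ft_force: [-0.1, 0.7, -2.3]
width: 0.0581
grip_force: 44.3
```

jog_arm(
  increments=[
    {"angular": [0,0,0],"translation": [0,0,0],"grip": 0.75},
    {"angular": [0,0,0],"translation": [0,0,0],"grip": 0.85},
    {"angular": [0,0,0],"translation": [0,0,0],"grip": 0.95},
    {"angular": [0,0,0],"translation": [0,0,0],"grip": 0.95},
    {"angular": [0,0,0],"translation": [0,0,0],"grip": 0.95},
  ],
)

```text
time_s: 21.8
tcp_pos: [0.5081, -0.0093, 0.0939]
eef_rot: [1.0, 0.0, -0.0, 0.0]
ft_force: [0.4, -0.1, 0.2]
width: 0.0809
grip_force: 0.0
```

Released cleanly. Now I'll go straight up, move away to the left and check.

jog_arm(
  increments=[
    {"angular": [0,0,0],"translation": [0,0,-0.05],"grip": 0.95},
    {"angular": [0,0,0],"translation": [0,0,-0.1],"grip": 0.95},
    {"angular": [0,0,0],"translation": [0,0,-0.2],"grip": 0.95},
    {"angular": [0,0,0],"translation": [0,0,-0.25],"grip": 0.95},
    {"angular": [0,0,0],"translation": [0,0,-0.2],"grip": 0.95},
    {"angular": [0,0,0],"translation": [0,-0.2,0],"grip": 0.95},
    {"angular": [0,0,0],"translation": [0,-0.25,0],"grip": 0.95},
    {"angular": [0,0,0],"translation": [0,-0.25,0],"grip": 0.95},
    {"angular": [0,0,0],"translation": [0,-0.25,0],"grip": 0.95},
    {"angular": [0,0,0],"translation": [0,-0.25,0],"grip": 0.95},
  ],
)

```text
time_s: 23.05
tcp_pos: [0.5079, 0.2322, 0.2554]
eef_rot: [1.0, -0.0, 0.0, -0.0]
ft_force: [1.0, 0.9, 0.2]
width: 0.0811
grip_force: 0.0
```

jog_arm(
  increments=[
    {"angular": [0,0,0],"translation": [0,-0.25,0],"grip": 0.95},
    {"angular": [0,0,0],"translation": [0,-0.2,0],"grip": 0.95},
    {"angular": [0,0,0],"translation": [0,-0.1,0],"grip": 0.95},
    {"angular": [0,0,0],"translation": [0,0,0],"grip": 0.95},
  ],
)

```text
time_s: 23.55
tcp_pos: [0.508, 0.3412, 0.2545]
eef_rot: [1.0, 0.001, 0.0, 0.0]
ft_force: [-0.8, -1.1, 1.3]
width: 0.0811
grip_force: 0.0
```

Run:
```python
from h import *
i=eyes.snapshot("top");cv2.imwrite("pics/h1.png",i);st=bot.get_state();print(np.round(st["tcp_pos"],3),st["time_s"])
h=cv2.cvtColor(i,cv2.COLOR_BGR2HSV);m=cv2.inRange(h,(40,90,40),(85,255,255));m[:190]=0
n,l,s,ce=cv2.connectedComponentsWithStats(m)
for k in range(1,n):
    if s[k][4]>150:
        p=at("top",*ce[k],.131);d=p[:2]-c;print(ce[k].round(1),s[k],p.round(4),np.hypot(*d).round(4),np.degrees(np.arctan2(d[1],d[0]))%360)
```

```text
[0.508 0.34  0.255] 23.6
[280.7 221.8] [269 210  25  25 440] [0.6022 0.0853 0.131 ] 0.0951 89.8925524270055
[361.9 241. ] [350 229  25  25 450] [ 0.6025 -0.1035  0.131 ] 0.0937 270.33588663670497
[311.1 272. ] [298 259  27  27 563] [ 0.5063 -0.0096  0.131 ] 0.0957 179.9067739692367
```

The jar stands at radius 95.7 mm and 179.9°. The mustard jars give the place at about 180.0°, roughly 6 mm from the mark, so the carousel is still caught. I'll hand it in.

```bash
python3 -c "
from h import *
print(workorder.job_done())"
```

```text
the job is handed in; nothing more can be done
None
```

The carousel is caught about 6 mm from the mark (limit 7.4 mm) and the jam jar stands home in its place with the arm clear; I handed the job in at about 24 s, and no verdict came back.

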